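# Take a connector from a tilt-out bin and clamp it for inspection

## Robot

A 7-joint arm with a two-finger parallel gripper is mounted at the origin on the work surface. World frame = base frame: x ahead of the robot, y to its left, z up, the work surface at z = 0. Lengths are in mm, angles in rad, forces in N, time in s.
With the tool pointing down it reaches from about 400 to 875 mm from the base axis. Payload 4.4 kg.
Tool frame: the origin (TCP) lies at the very end of the fingers, on their centre line; the grasp point (between the pads) lies 19 mm behind it; z points along the fingers, y is the line along which they close (so a half turn about z gives the same grasp; the last joint's range is limited). The gripper opens to 85 mm and grips with 20 to 120 N. Pads are 22 mm wide; open, the fingers measure 114 mm over their backs; the gripper's body (76 mm by 85 mm) begins 54 mm behind the grasp point. The pads swing forward as they close: fully open they stand 13 mm farther back than shut.
Start: joints at [-1.413, 0.628, 0.038, 1.517, -0.027, 0.996, -0.02], TCP at [144.233, 633.81, 231.313] pointing down, gripper open.
Joint ranges: [-3.06, 3.06], [-0.37, 2.12], [-1.25, 1.32], [0.18, 2.47], [-1.1, 4.24], [0.23, 1.98], [-2.94, 2.94]. Speed limits (rad/s): [2.57, 2.57, 3.14, 3.14, 3.14, 3.14, 3.14].

## Interface

Orientations are given as [roll, pitch, yaw] about the fixed x, y, z axes, in that order (R = Rz(yaw) Ry(pitch) Rx(roll)).
In Python, from cell import ctrl gives the robot as it stands.
- The arm moves only by the tool step_arm, never from a script. Its argument "series" is a list that holds one entry, the list of rows, each a list of 7 numbers: the turn, a rotation vector about the tool's x, y, z as a fraction of full scale, then the shift along the tool's x, y, z as a fraction of full scale, then the closure, from 0 (fully open) to 1 (shut). In form: [[[ax, ay, az, tx, ty, tz, gripper], ...]]. A call has 1 to 12 rows; each row shifts and turns the commanded pose from where the row before left it, along the tool's axes as they then stand; what a row does not reach is not made up. Full scale, the value 1, is 150 mm for a shift and 45 degrees for a turn. A row lasts 1/10 s, in which the tool goes at most 50 mm and 8.59 degrees, less where a joint would pass 70% of its speed; a pose out of reach is approached as far as the arm can. A call with a number of a shift or a turn outside -1 to 1 is refused whole. A call with a gripper value outside its range is refused whole. The fingers move at their own pace and stop on an object; the grip force is fixed at half the most. Time passes only in rows, so rows that do not move let the fingers close. It gives the time, the measured TCP pose, the force, the opening and the grip force at its end, in the units of the state.
- ctrl.read_state(): the state, without advancing time (a new reading comes with each control period).
- ctrl.get_image(name): name is "scene" or "top" or "wrist"; returns a dict with "img" (480x640x3 uint8, red, green, blue), "fx", "fy", "cx", "cy" (pixels), "R" (3x3) and "t" (3): a world point X has camera coordinates R X + t. Camera axes: x right, y down, z forward; pixel columns grow to the right and rows downward; lengths in mm; the calibration is good to about 2 mm. A picture is of the moment at which its call begins. There is no depth.
- ctrl.finish_job(): hands the job in; it is judged then, once.
Trained networks look in a picture, given as the dict that the camera call returned (one of the last four; its "shot" number tells which), for a name from the list of things; names that differ only in an ending like _2 or _b are one class to them, and where a whole thing is asked for, a point or a joint stands for the part that bears it (a point fixed in the world has none). Each returns a list of dicts, best first, with "score" (0 to 1); they miss things now and then, are a little off and sometimes report something else, mostly with a low value. They report only what shows in the picture. A call takes as long as a camera call. They do not tell look-alikes from the thing itself.
- ctrl.recognise(picture, thing): "centre" ([column, row] in pixels, amid what is visible of it).
The state is a dict: "clock": time; "qpos": joint angles; "qd": joint speeds; "tau": joint torques, N m; "eef_pos": TCP position; "tool_rot": TCP orientation; "force": force on the tool from outside, world axes, zero at the start; "torque": the same for the moment, N m; "width": finger opening in mm; "gripper_force": force on a finger pad.
Only numpy, scipy, OpenCV 4.12 (cv2) and the standard library are available. Lean on these libraries where they do the work, as an engineer would, in place of code of your own. Each camera call takes 0.05 s, during which the arm holds its last target. There are 200 camera calls.

## Task

Tilt the green bin all the way forward and take out the silver connector that lies at its back; the open bin may stay open. Lay the connector down between the open jaws of the blue vice, flat on the anvil, along the jaws and centred on them (set it down, do not drop it in), then flip the red lever over until it snaps shut and the connector is gripped. Leave the other two bins shut and do not disturb anything else on the bench.

Things in the scene. Friction and masses are not known exactly. Their poses are not given: they have to be found in the camera images.
- connector: the connector to fetch: silver round barrel, 26 mm diameter, 46 mm long, green band round its middle, flat black ends, 40 to 80 g. Origin at its middle, y axis along the barrel. It starts at the back of the green bin under the roof, lying along the bin's width; when the bin is tilted it rolls into the corner of floor and front wall and lies there, still along the bin's width
- module_green: fixed light grey housing of the green bin, 142 wide (y), 170 deep (x), 121 high, front to -x, origin mid-underside. Three such (green, blue, yellow bin, any order) stand side by side, touching, on one 4 mm plate. The roof covers only x above -28 mm: ahead of it is an open slot 47 mm wide behind the top of the bin's front wall. The side cheeks slope from 32 mm high at the front to 121 at x = -28
- pivot_green (a point): middle of the green bin's pivot axis (along the housing's y): 75 mm ahead (-x) of the housing's middle, 22 mm above its underside; axes as module_green; does not move
- lip_green (a point): middle of the top edge of the green bin's front wall, on its inner face, 85 mm straight above the pivot when shut; moves with the bin (axes: x to the bin's back, y its width, z up the front wall). A pull lip 70 mm wide juts 16 mm forward from this edge. The bin can be tilted by a finger put in the slot behind this edge and pulled forward and down about the pivot
- rest_green (a point): fixed point where the middle of the connector comes to lie (give or take 16 mm along y) when the bin is fully open: 6.6 mm ahead of the pivot axis, 16 mm above it; axes as module_green. There the fingers best close on its two ends (along y), pointing down and away from the robot, 25 to 40 degrees off vertical; the tips can go some 10 mm past its middle before they meet the bin
- bin_green (a joint): tilt of the green bin, rad: 0 shut (front wall upright), grows as its top swings forward (-x); 1.22 open on its stop. Its own weight (180 g) holds it shut or open: it tips over near 0.8, then falls open. Inside 126 wide, 95 deep, walls 3; front 85 high, back 20, sides scooped 52 to 20; floor falls 6 deg to the back when shut. Open: front wall rises to -x at 20 deg, floor rises to +x at 64 deg
- bin_blue (a joint): tilt of the blue bin, same size and meaning; it holds an aluminium bracket; must stay shut
- bin_yellow (a joint): tilt of the yellow bin, same size and meaning; it holds a black connector; must stay shut
- vise: fixed blue toggle-lever vice. Origin under the middle of the jaw opening, at the base's underside; x along the jaw travel (fixed jaw at +x, lever at -x), y along the jaw faces. Base 160 x 80 x 12 mm (x -100 to +60). Anvil top 30 mm up. Jaws 26 mm long (y), tops 56 mm up, upper 8 mm chamfered: fixed face at x = +14.5, black pad of the moving jaw at -19 when open (33.5 apart); it moves 10 mm to +x
- vise_seat (a point): where the middle of the connector belongs: mid-opening, 43 mm above the vice's underside, vice axes; the connector's own y axis lies along this y
- vise_pad: the spring-backed black pad of the moving jaw that presses on the connector (its origin is at the vice's origin when open)
- vise_lever (a joint): angle of the red toggle lever, rad: 0 open, standing up, leaning 16 deg to vice -x; grows as it swings over to -x and down; 1.30 shut, lying level towards -x. It springs back until its high point at 1.05; beyond that it snaps shut and stays. Needs up to about 4 N at the grip. Pivot axis (along y) at vice x = -74.5 mm, 34 mm above the underside
- lever_grip (a point): middle of the red round grip of the lever (19 mm in diameter, 44 mm long), 76 mm from the lever's pivot; the lever ends 98 mm from the pivot; moves with the lever
- cleaner: white bottle with a blue cap, 40 mm in diameter, 105 mm high, origin under its middle; leave alone
- cap_tray: dark tray 85 x 110 x 18 mm with two dust caps, origin under its middle; leave alone
- screwdriver: yellow-handled screwdriver 160 mm long lying on the bench; leave alone
- loupe: black eye loupe 38 mm in diameter, 36 mm high, origin under its middle; leave alone
There are look-alikes about, which are no part of the job. Leave any orange or pink look-alike of the module_green alone.

How it is judged:
By the outcome, as a careful person would: the job done as asked, in the order asked, and still so for the second after the job is handed in, with the robot touching nothing.
It also fails if it takes over 64 s, if anything falls off the work surface, if the arm or the gripper's body presses on something with over 40 N, if the wrist force passes 120 N, or if a joint passes its speed limit or range.

## Working session

There is one attempt and no reset: what is moved stays moved. The work goes in short steps, Python scripts to look and compute and a tool call to move; the robot and the scene stay as the last step left them, time stands still between calls to the robot, and variables do not carry over. Pictures are saved under pics/ and viewed, at most 10 in all, crops included, and the job is handed in when it is done.

Besides the shell and the picture viewer there is one more tool, called after ">>>" as name(argument=value, ...) on one line, values as JSON. step_arm: Moves the arm, as the interface text tells. Shift numbers are shares of 150 mm and turn numbers shares of 45 degrees, none past 1 either way. Its arguments: {"type":"object","properties":{"series":{"type":"array","items":{"type":"array","items":{"type":"array","items":{"type":"number","minimum":-1,"maximum":1}}}}},"required":["series"]}

```bash
ls; mkdir -p pics; python3 - <<'E'
from cell import ctrl
import cv2,numpy as np
s=ctrl.read_state();print(s['clock'],s['eef_pos'],s['tool_rot'],s['width'])
for n in("scene","top"):
    p=ctrl.get_image(n);cv2.imwrite(f"pics/{n}0.png",p["img"][:,:,::-1])
    print(n,p["fx"],p["fy"],p["cx"],p["cy"],np.round(p["R"],3).tolist(),np.round(p["t"],1))
    for t in["module_green","lip_green","bin_green","bin_blue","connector","vise","vise_pad","lever_grip","vise_lever","cleaner","cap_tray","screwdriver","loupe"]:
        print(t,[(np.round(d["centre"]).tolist(),round(d["score"],2)) for d in ctrl.recognise(p,t)][:5])
E
```

```text
pics
0.0 [144.0705194  633.18101685 230.37112232] [-3.13965061e+00  1.09188353e-05  2.91779478e+00] 85.28492336542718
scene 488.20750872785885 488.20750872785885 322.53427202902583 247.98053985223197 [[-0.626, 0.78, 0.012], [0.634, 0.517, -0.575], [-0.454, -0.352, -0.818]] [ 326.3 -249.2 1382.4]
module_green [([549.0, 289.0], 0.85), ([318.0, 345.0], 0.64), ([308.0, 159.0], 0.63)]
lip_green [([339.0, 325.0], 0.76), ([568.0, 256.0], 0.72), ([335.0, 139.0], 0.72)]
bin_green [([568.0, 258.0], 0.8), ([338.0, 137.0], 0.77), ([338.0, 322.0], 0.66), ([396.0, 364.0], 0.33)]
bin_blue []
connector []
vise [([208.0, 220.0], 0.89)]
vise_pad [([186.0, 295.0], 0.64), ([208.0, 209.0], 0.56)]
lever_grip [([224.0, 185.0], 0.75)]
vise_lever [([222.0, 186.0], 0.83), ([316.0, 346.0], 0.56)]
cleaner [([183.0, 294.0], 0.95)]
cap_tray [([350.0, 229.0], 0.76)]
screwdriver [([429.0, 297.0], 0.72)]
loupe [([283.0, 287.0], 0.68), ([155.0, 221.0], 0.6)]
top 495.4013205101978 495.4013205101978 317.2848341863066 239.80229041892804 [[-0.018, -1.0, 0.017], [-0.982, 0.014, -0.191], [0.19, -0.02, -0.981]] [ -24.4  509.2 1314.4]
module_green [([148.0, 341.0], 0.66), ([399.0, 336.0], 0.63), ([261.0, 174.0], 0.59)]
lip_green [([397.0, 352.0], 0.95), ([264.0, 197.0], 0.69), ([143.0, 366.0], 0.62)]
bin_green [([145.0, 363.0], 0.62), ([394.0, 352.0], 0.62), ([263.0, 192.0], 0.56)]
bin_blue [([312.0, 194.0], 0.77), ([264.0, 174.0], 0.73), ([208.0, 196.0], 0.49)]
connector [([260.0, 180.0], 0.58)]
vise [([424.0, 223.0], 0.58)]
vise_pad [([260.0, 173.0], 0.74)]
lever_grip [([431.0, 239.0], 0.53)]
vise_lever []
cleaner [([375.0, 155.0], 0.59), ([212.0, 197.0], 0.37)]
cap_tray [([325.0, 296.0], 0.96)]
screwdriver [([228.0, 282.0], 0.84)]
loupe []
```

View pics/scene0.png

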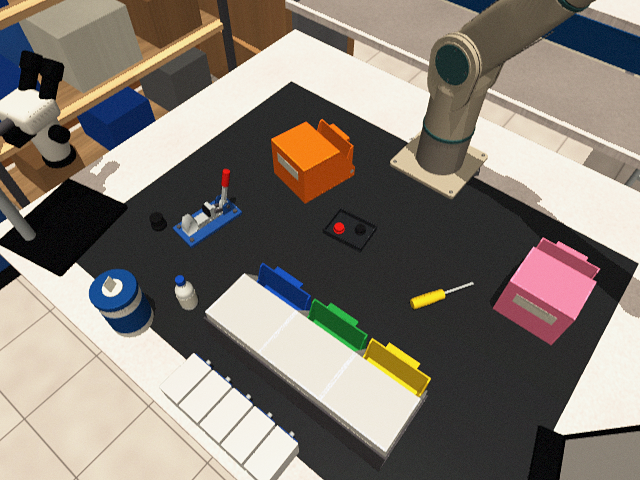

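View pics/top0.png

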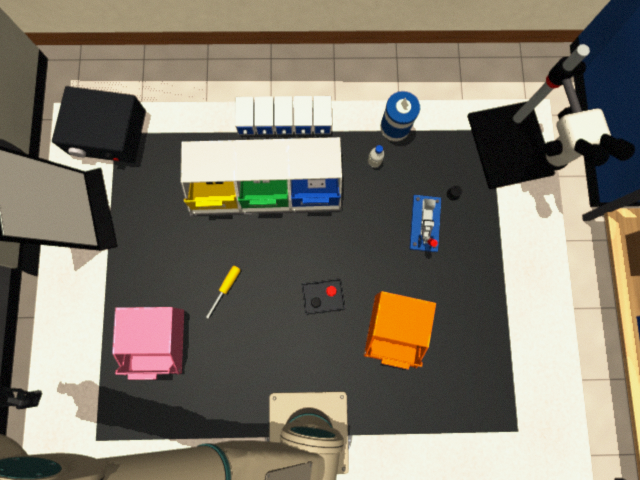

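The scene and top pictures agree. Green bin candidates:
- Green bin, middle of the grey row: top (264,192), scene (338,325).
- Orange look-alike: top (399,336), scene (312,160).
- Pink look-alike: top (148,341), scene (549,289).

I choose the green bin in the grey row. The vice is at top (426,222), with its lever towards the robot. Next is a close crop.

```bash
python3 - <<'E'
import cv2,numpy as np
a=cv2.imread("pics/top0.png");s=cv2.imread("pics/scene0.png")
A=cv2.resize(a[130:220,175:350],None,fx=4.5,fy=4.5,interpolation=2)[:, :788]
B=cv2.resize(a[188:258,400:450],None,fx=2.7,fy=2.7,interpolation=2)
o=np.zeros((600,800,3),np.uint8);
A=cv2.resize(a[132:217,175:350],(700,340),interpolation=2) # 4x
B=cv2.resize(a[190:255,405:447],(168,260),interpolation=2) #4x
C=cv2.resize(s[162:247,170:245],(225,255),interpolation=2) #3x
o[:340,:700]=A;o[340:600,:168]=B;o[340:595,180:405]=C
D=cv2.resize(s[260:340,200:330],(390,240),interpolation=2);o[340:580,410:800]=D
cv2.imwrite("pics/c1.png",o)
E
```

```text
(no output)
```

View pics/c1.png

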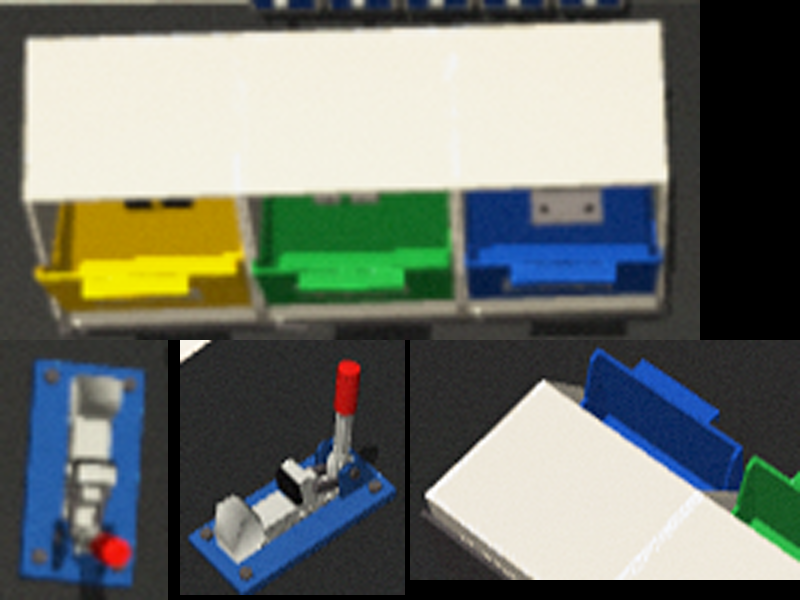

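```bash
cat > h.py <<'E'
import numpy as np
from scipy.optimize import least_squares
from scipy.spatial.transform import Rotation as Rn
def proj(p,X):
    c=np.atleast_2d(X)@np.array(p["R"]).T+np.array(p["t"])
    return np.c_[p["fx"]*c[:,0]/c[:,2]+p["cx"],p["fy"]*c[:,1]/c[:,2]+p["cy"]]
def world(q,L):  # q=x,y,z0,yaw
    L=np.atleast_2d(L);c,s=np.cos(q[3]),np.sin(q[3])
    return np.c_[q[0]+c*L[:,0]-s*L[:,1],q[1]+s*L[:,0]+c*L[:,1],q[2]+L[:,2]]
def fit(obs,z0,g):  # obs: (picture, local pts, pixels)
    f=lambda v:np.concatenate([(proj(p,world([v[0],v[1],z0,v[2]],L))-P).ravel() for p,L,P in obs])
    r=least_squares(f,g,loss="soft_l1",x_scale=[1,1,.01]);return r.x,np.round(r.fun.reshape(-1,2),1).tolist()
E
python3 - <<'E'
from cell import ctrl
from h import *
t=ctrl.get_image("top");s=ctrl.get_image("scene")
Lm=np.array([[85,213,121],[-28,213,121],[85,-213,121],[-28,-213,121.]])
Pm=np.array([[181.5,141.75],[181,182],[340.25,137],[341.5,178.5]])
Lv=np.array([[60,40,12],[60,-40,12],[-100,-40,12],[-100,40,12.]])
Pv=np.array([[414,195],[441.25,197.75],[437.75,251.25],[410.5,249.25]])
Ls=Lm[[2,3]];Ps=np.array([[205.7,311.7],[244.3,273.3]])
Lvs=Lv[[0,1,2]]
Pvs=np.array([[192.3,246.7],[173.3,228],[242,212]])
for z0,g,o in((4,[800,100,0],[(t,Lm,Pm)]),(4,[800,100,0],[(t,Lm,Pm),(s,Ls,Ps)]),(0,[700,-250,0],[(t,Lv,Pv)]),(0,[700,-250,0],[(t,Lv,Pv),(s,Lvs,Pvs)])):
    x,r=fit(o,z0,g);print(x,r)
    if z0==0:
        a=.279;gl=np.array([-74.5-76*np.sin(a),0,34+76*np.cos(a)])
        q=[x[0],x[1],0,x[2]];W=world(q,gl);print("grip",W,proj(t,W),proj(s,W),"seat",world(q,[0,0,43]))
    else:
        q=[x[0],x[1],4,x[2]];W=world(q,[-75,0,107]);print("lip",W,proj(t,W),proj(s,W),"rest",world(q,[-81.6,0,38]))
E
```

```text
[6.86111831e+02 1.14397447e+02 1.54011527e-02] [[0.2, -0.1], [-0.1, 0.0], [-0.3, 0.8], [0.2, -0.7]]
lip [[611.12072553 113.24240604 111.        ]] [[262.29557607 198.43088174]] [[339.3574305  314.73059467]] rest [[604.52150826 113.14076245  42.        ]]
[6.86950680e+02 1.16158523e+02 1.94818416e-02] [[-0.6, -0.0], [-0.7, 0.0], [-1.1, 0.2], [-0.4, -1.3], [-1.0, -1.8], [-0.3, -1.6]]
lip [[611.96491192 114.69747721 111.        ]] [[261.74940605 198.1316351 ]] [[339.67734942 315.43821268]] rest [[605.36616437 114.56890519  42.        ]]
[ 5.80207794e+02 -3.47042379e+02 -1.18961123e-01] [[-0.2, -0.2], [0.1, -0.1], [0.6, 0.7], [-0.3, -0.2]]
grip [[ 485.45226969 -335.71667912  107.06117982]] [[432.57113138 242.67514897]] [[225.06801339 175.71676943]] seat [[ 580.20779368 -347.04237933   43.        ]]
[ 5.80417332e+02 -3.42780908e+02 -1.08301269e-01] [[-1.9, -0.2], [-1.6, -0.4], [-0.6, 0.5], [-1.5, -0.1], [-0.4, -1.8], [-0.7, -1.7], [-18.8, -19.4]]
grip [[ 485.54646354 -332.46591244  107.06117982]] [[431.34424724 242.65756122]] [[225.98592372 176.35841838]] seat [[ 580.41733196 -342.78090821   43.        ]]
```

Crop: the silver connector pokes out under the green roof at about top (260,181), so the middle grey housing is the right one. The vice's fixed jaw points away from the robot, and its red grip is at top (432,242). The fits put the lip at about (611,114,111), rest at about (605,114,42), seat at about (580,-345,43) and grip at about (485,-334,107). All are within reach and consistent with the given heights. Moving over the slot with the gripper shut.

>>> step_arm(series=[[[0,0,-0.153,0,0,0,1],[0,0,-0.153,0,0,0,1],[0,0,0,-0.201,-0.22,0,1],[0,0,0,-0.201,-0.22,0,1],[0,0,0,-0.201,-0.22,0,1],[0,0,0,-0.201,-0.22,0,1],[0,0,0,-0.201,-0.22,0,1],[0,0,0,-0.201,-0.22,0,1],[0,0,0,-0.201,-0.22,0,1],[0,0,0,-0.201,-0.22,0,1],[0,0,0,-0.201,-0.22,0,1],[0,0,0,-0.201,-0.22,0,1]]])

```text
clock: 2.7
eef_pos: [452.3, 307.4, 231.6]
tool_rot: [3.141, 0.0, -3.125]
force: [0.7, 0.7, 0.3]
width: 0.2
gripper_force: 0.0
```

```bash
cat >> h.py <<'E'
def to(s,pos,tilt=None,yaw=None):
    """shift in tool axes (fractions of 150 mm) and turn (fractions of 45 deg) to target"""
    R=Rn.from_euler("xyz",s["tool_rot"])
    print("clk %.2f"%s["clock"],np.round(s["eef_pos"],1),np.round(s["tool_rot"],3),"F",np.round(s["force"],1),"w %.1f g %.1f"%(s["width"],s["gripper_force"]),"q",np.round(s["qpos"],2))
    d=R.inv().apply(np.array(pos)-s["eef_pos"]);print("shift/150",np.round(d/150,3),"mm",np.round(np.linalg.norm(d)))
    if yaw is not None:
        T=Rn.from_euler("xyz",[np.pi,tilt,yaw]);r=(R.inv()*T).as_rotvec();print("turn/45",np.round(np.degrees(r)/45,3))
        d=T.inv().apply(np.array(pos)-s["eef_pos"]);print("shift after turn",np.round(d/150,3))
E
python3 - <<'E'
from cell import ctrl
from h import *
to(ctrl.read_state(),[636,114,200],0,np.pi+.017)
E
```

```text
clk 2.70 [452.3 307.4 231.6] [ 3.141  0.    -3.125] F [0.7 0.7 0.3] w 0.2 g 0.0 q [-0.64  0.48 -0.02  1.81  0.01  0.85  0.93]
shift/150 [-1.203 -1.31   0.211] mm 269.0
turn/45 [ 0.     0.001 -0.001]
shift after turn [-1.202 -1.31   0.21 ]
```

>>> step_arm(series=[[[0,0,0,-0.172,-0.187,0.03,1],[0,0,0,-0.172,-0.187,0.03,1],[0,0,0,-0.172,-0.187,0.03,1],[0,0,0,-0.172,-0.187,0.03,1],[0,0,0,-0.172,-0.187,0.03,1],[0,0,0,-0.172,-0.187,0.03,1],[0,0,0,-0.172,-0.187,0.03,1],[0,0,0,0,0,0,1]]])

```text
clock: 3.5
eef_pos: [638.3, 108.1, 199.0]
tool_rot: [-3.137, 0.002, -3.134]
force: [-0.3, -1.7, 0.0]
width: -0.2
gripper_force: 0.0
```

```bash
python3 - <<'E'
from cell import ctrl
from h import *
import cv2
p=ctrl.get_image("wrist");cv2.imwrite("pics/w1.png",p["img"][:,:,::-1])
to(ctrl.read_state(),[636,114,92],0,np.pi+.017)
print(np.round(p["R"],2).tolist(),-np.array(p["R"]).T@p["t"])
print("lip",proj(p,[[611.5,114,111],[611.5,149,111],[611.5,79,111]]),"roof",proj(p,[[658.5,114,125],[658.5,185,125],[658.5,43,125]]))
E
```

```text
clk 3.55 [636.3 111.7 199.1] [-3.14   0.    -3.131] F [ 0.3  0.6 -0.5] w 0.0 g 0.0 q [-0.21  0.66 -0.01  1.56  0.01  0.92  1.36]
shift/150 [0.002 0.017 0.714] mm 107.0
turn/45 [-0.003  0.    -0.008]
shift after turn [0.002 0.016 0.714]
[[-0.01, 1.0, -0.0], [0.95, 0.01, 0.31], [0.31, -0.0, -0.95]] [560.10700844 107.66914456 341.82376998]
lip [[331.28225183 210.12795699]
 [386.95830775 210.59009595]
 [275.64428854 209.66613422]] roof [[330.56833395 287.8668588 ]
 [442.97132076 288.85359021]
 [218.32049976 286.8814894 ]]
```

View pics/w1.png

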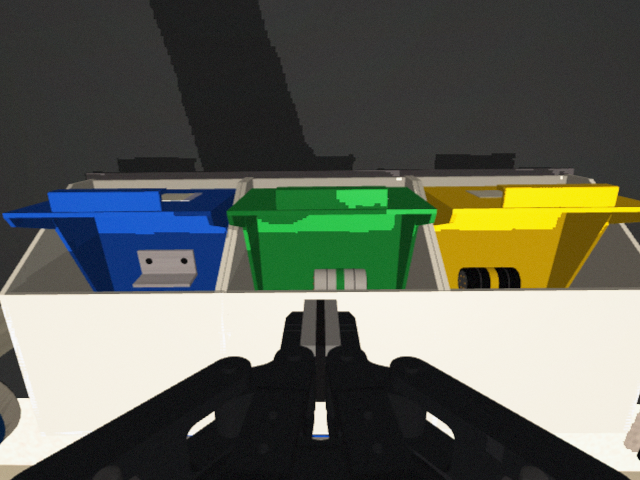

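The wrist view shows the green pull lip at cols 276–387, row about 200, and the slot clear in front of the roof edge at row 291. It matches the prediction within about 2 mm. The connector is at (340,279), so I go in.

>>> step_arm(series=[[[0,0,0,0,0.008,0.2,1],[0,0,0,0,0.008,0.2,1],[0,0,0,0,0,0.2,1],[0,0,0,0,0,0.11,1],[0,0,0,0,0,0,1]]])

```text
clock: 4.05
eef_pos: [632.1, 119.2, 90.8]
tool_rot: [-3.142, -0.006, -3.123]
force: [-0.2, 0.3, 0.2]
width: -0.4
gripper_force: 0.0
```

>>> step_arm(series=[[[0,0,0,0.04,0,-0.007,1],[0,0,0,0.04,0,-0.007,1],[0,0,0,0.057,0,0,1],[0,0,0,0.057,0,0,1],[0,0,0,0.053,0,0.021,1],[0,0,0,0.053,0,0.021,1],[0,0,0,0.046,0,0.033,1],[0,0,0,0.046,0,0.033,1],[0,0,0,0.036,0,0.043,1],[0,0,0,0.036,0,0.043,1],[0,0,0,0.032,0,0.06,1],[0,0,0,0,0,0,1]]])

```text
clock: 5.25
eef_pos: [558.5, 116.4, 55.7]
tool_rot: [-3.141, -0.004, -3.125]
force: [-0.1, 0.0, -0.2]
width: -0.2
gripper_force: 0.0
```

```bash
python3 - <<'E'
from cell import ctrl
from h import *
import cv2
p=ctrl.get_image("top");w=ctrl.get_image("wrist")
cv2.imwrite("pics/b1.png",np.hstack([cv2.resize(p["img"][120:270,170:350],(400,333)),cv2.resize(w["img"],(400,300)).repeat(1,0)[:300].__class__(0) if 0 else cv2.copyMakeBorder(cv2.resize(w["img"],(400,300)),0,33,0,0,0)])[:,:,::-1])
to(ctrl.read_state(),[562,115,200],0,np.pi+.017)
E
```

```text
clk 5.35 [560.5 116.6  56.9] [-3.141 -0.    -3.125] F [ 0.7 -0.8  0.6] w -0.0 g 0.0 q [-0.25  0.76 -0.01  1.87  0.01  0.51  1.32]
shift/150 [-0.01  -0.011 -0.954] mm 143.0
turn/45 [-0.    -0.001 -0.001]
shift after turn [-0.01  -0.011 -0.954]
```

View pics/b1.png

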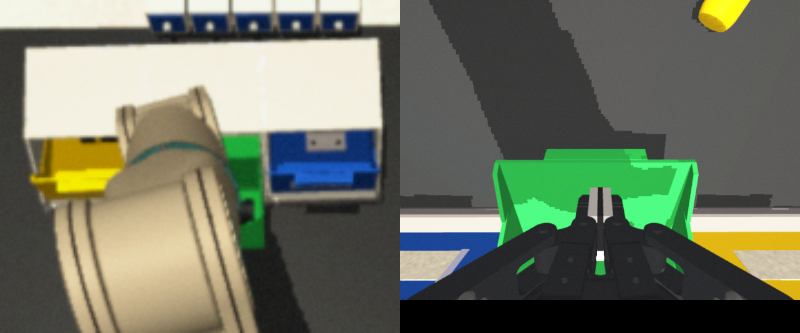

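The bin is on its stop: the wrist crop shows the green front wall lying forward. I lift and tilt the tool 30° to see the connector.

>>> step_arm(series=[[[0,0,0,0,0,-0.2,1],[0,0,0,0.02,0,-0.28,1],[0,0,0,0.03,0,-0.27,1],[0,-0.167,0,0.03,0,0,0.2],[0,-0.167,0,0,0,0,0.2],[0,-0.167,0,0,0,0,0.2],[0,-0.167,0,0,0,0,0.2],[0,0,0,0,0,0,0.2]]])

```text
clock: 6.15
eef_pos: [544.4, 98.0, 166.2]
tool_rot: [-3.09, 0.304, -3.128]
force: [-0.2, 0.4, -0.2]
width: 68.4
gripper_force: 0.0
```

```bash
python3 - <<'E'
from cell import ctrl
from h import *
import cv2
w=ctrl.get_image("wrist")
cv2.imwrite("pics/w2.png",w["img"][:,:,::-1])
print([(np.round(d["centre"]).tolist(),round(d["score"],2)) for d in ctrl.recognise(w,"connector")])
to(ctrl.read_state(),[606-60,115.5,42+104],.52,np.pi+.017)
for y in(100,115.5,131): print(y,proj(w,[606,y,42]))
E
```

```text
[([361.0, 260.0], 0.8)]
clk 6.25 [545.7  98.5 166.4] [-3.092  0.305 -3.131] F [-0.2  0.3 -0.4] w 68.6 g 0.0 q [-0.31  0.49 -0.01  2.13  0.52  0.29  0.77]
shift/150 [0.038 0.12  0.125] mm 27.0
turn/45 [-0.066 -0.274 -0.   ]
shift after turn [0.064 0.113 0.12 ]
100 [[331.28479482 256.87040474]]
115.5 [[350.89725654 257.41055629]]
131 [[370.59624037 257.95309077]]
```

View pics/w2.png

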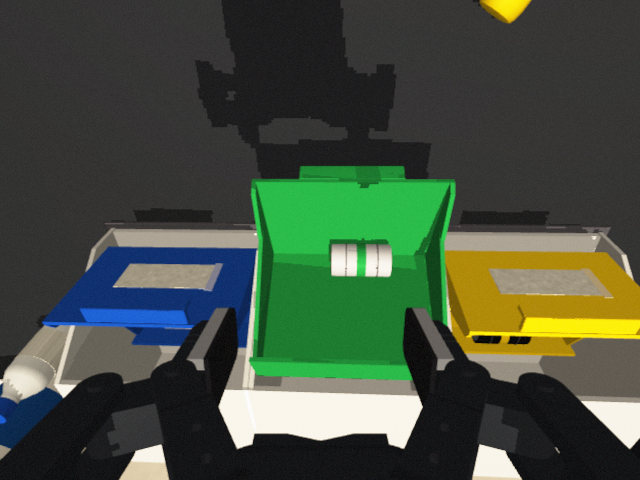

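The wrist view shows the bin fully open and the connector lying along its width at (361,260), at about y = 123. The tilt stopped short because joint 6 is at its limit, so I fit a small kinematic model to the logged poses and plan the wrist around that limit.

```bash
cat > kin.py <<'E'
import numpy as np, itertools
from scipy.optimize import least_squares
from scipy.spatial.transform import Rotation as Rn
S=[([-1.413,.628,.038,1.517,-.027,.996,-.02],[144.2,633.8,231.3],[-3.1397,0,2.9178]),
([-.64,.48,-.02,1.81,.01,.85,.93],[452.3,307.4,231.6],[3.141,0,-3.125]),
([-.21,.66,-.01,1.56,.01,.92,1.36],[636.3,111.7,199.1],[-3.14,0,-3.131]),
([-.25,.76,-.01,1.87,.01,.51,1.32],[560.5,116.6,56.9],[-3.141,0,-3.125]),
([-.31,.49,-.01,2.13,.52,.29,.77],[545.7,98.5,166.4],[-3.092,.305,-3.131])]
def fk(q,P,sg):
    h,a,b,L,y0=P
    z=lambda v,s:Rn.from_euler("z",s*v); y=lambda v:Rn.from_euler("y",v)
    R=z(q[0],sg[0])*y(q[1]);R=R*z(q[2],sg[1]); p=np.array([0,0,h])+R.apply([0,0,a])
    R=R*y(q[3])*z(q[4],sg[2]); p=p+R.apply([0,0,b])
    R=R*y(q[5]); p=p+R.apply([0,0,L])
    return p,R*z(q[6],sg[3])*z(y0,1)
if __name__=="__main__":
    best=[]
    for sg in itertools.product([1,-1],repeat=4):
        def f(P):
            o=[]
            for q,x,e in S:
                p,R=fk(q,P,sg);o+=list(p-x)+list(300*(R.inv()*Rn.from_euler("xyz",e)).as_rotvec())
            return o
        for y0 in(0,1.57,3.14,-1.57):
            r=least_squares(f,[330,557,384,345,y0]);best.append((r.cost,sg,r.x,np.round(np.reshape(r.fun,(-1,6)),0)))
    best.sort(key=lambda b:b[0])
    for b in best[:2]:print(*b)
E
python3 kin.py
```

```text
1984.937982168607 (-1, -1, -1, -1) [407.77246283 551.14214932 384.60490054 412.9472229    1.57202299] [[-28.   3.   1.   1.  -0.  -0.]
 [-20.  24.  -1.   1.   0.   2.]
 [ -6.  26.  -1.   0.   1.   0.]
 [-11.  28.   2.   1.   0.  -1.]
 [  3.  22.  -0.  -1.  -3.  -1.]]
1984.9379821686096 (-1, -1, -1, -1) [407.77245732 551.14215036 384.60490003 412.94721857   1.57202299] [[-28.   3.   1.   1.  -0.  -0.]
 [-20.  24.  -1.   1.   0.   2.]
 [ -6.  26.  -1.   0.   1.   0.]
 [-11.  28.   2.   1.   0.  -1.]
 [  3.  22.  -0.  -1.  -3.  -1.]]
```

```bash
cat > kin2.py <<'E'
from kin import *
lo=np.array([-3.06,-.37,-1.25,.18,-1.1,.23,-2.94]);hi=np.array([3.06,2.12,1.32,2.47,4.24,1.98,2.94])
def fk2(q,P):
    h,a,b,L,y0,dy=P
    z=lambda v:Rn.from_euler("z",-v); y=lambda v:Rn.from_euler("y",v)
    R=z(q[0]);p=np.array([0,0,h])+R.apply([0,dy,0]);R=R*y(q[1])*z(q[2]);p=p+R.apply([0,0,a])
    R=R*y(q[3])*z(q[4]);p=p+R.apply([0,0,b]);R=R*y(q[5]);p=p+R.apply([0,0,L])
    return p,R*z(q[6])*Rn.from_euler("z",y0)
def res(q,x,e,P):
    p,R=fk2(q,P);return np.r_[p-x,300*(R.inv()*Rn.from_euler("xyz",e)).as_rotvec()]
r=least_squares(lambda P:np.concatenate([res(q,x,e,P) for q,x,e in S]),[408,551,385,413,1.57,-25]);P=r.x
def ik(x,e,q0,w=.5):
    r=least_squares(lambda q:np.r_[res(q,x,e,P),w*(q-q0)],np.clip(q0,lo+.01,hi-.01),bounds=(lo+.02,hi-.02));return r.x,np.abs(r.fun[:6]).max()
if __name__=="__main__":
    print(P,r.cost,np.round(r.fun.reshape(-1,6),1)[-1])
    cur=np.array(S[-1][0]);rng=np.random.default_rng(0);out=[]
    for al in(25,30,35):
        a=np.radians(al);tz=np.array([np.sin(a),.017*np.sin(a),-np.cos(a)]);T=np.array([607,123,42])+9*tz
        for flip in(np.pi+.017,.017):
            e=[np.pi,a if flip>1 else -a,flip]
            for k in range(12):
                q0=cur.copy() if k==0 else np.r_[-.25,.8,0,2.1,rng.uniform(-1,4),.5,rng.uniform(-2.5,2.5)]
                q0[2]=rng.uniform(-1,1)
                q,er=ik(T,e,q0)
                if er<3:out.append((al,round(flip,2),round(er,1),tuple(np.round(q,2))))
    for o in out:
        print(o)
E
python3 kin2.py
```

```text
[350.88209659 558.53119717 381.57253614 363.81485642   1.57202299
 -28.67213515] 22.98120373367703 [-0.2 -2.2 -1.  -0.6 -2.6 -1.1]
(25, 3.16, np.float64(0.0), (np.float64(0.08), np.float64(0.9), np.float64(-0.6), np.float64(2.12), np.float64(2.0), np.float64(0.6), np.float64(-0.57)))
(25, 3.16, np.float64(0.0), (np.float64(-0.02), np.float64(0.86), np.float64(-0.46), np.float64(2.13), np.float64(2.07), np.float64(0.5), np.float64(-0.68)))
(25, 3.16, np.float64(0.0), (np.float64(-0.16), np.float64(0.82), np.float64(-0.24), np.float64(2.14), np.float64(2.25), np.float64(0.37), np.float64(-0.92)))
(25, 3.16, np.float64(0.0), (np.float64(-0.52), np.float64(0.82), np.float64(0.31), np.float64(2.17), np.float64(3.46), np.float64(0.26), np.float64(-2.24)))
(25, 3.16, np.float64(0.0), (np.float64(0.26), np.float64(1.05), np.float64(-0.94), np.float64(2.11), np.float64(1.92), np.float64(0.88), np.float64(-0.38)))
(25, 3.16, np.float64(0.0), (np.float64(-0.07), np.float64(0.84), np.float64(-0.37), np.float64(2.14), np.float64(2.12), np.float64(0.45), np.float64(-0.76)))
(25, 3.16, np.float64(0
[... 5557 characters left out ...]
 np.float64(2.3), np.float64(2.99), np.float64(0.6), np.float64(1.34)))
(35, 0.02, np.float64(0.0), (np.float64(-0.83), np.float64(1.02), np.float64(0.74), np.float64(2.32), np.float64(3.63), np.float64(0.71), np.float64(0.56)))
(35, 0.02, np.float64(0.0), (np.float64(-0.26), np.float64(0.87), np.float64(-0.14), np.float64(2.28), np.float64(2.67), np.float64(0.66), np.float64(1.74)))
(35, 0.02, np.float64(0.0), (np.float64(-0.05), np.float64(0.92), np.float64(-0.46), np.float64(2.27), np.float64(2.44), np.float64(0.78), np.float64(2.07)))
(35, 0.02, np.float64(0.0), (np.float64(-0.68), np.float64(0.93), np.float64(0.5), np.float64(2.31), np.float64(3.36), np.float64(0.63), np.float64(0.88)))
```

```bash
cat > plan.py <<'E'
from kin2 import *
def rows(q0,q1,n,show=True):
    A=[fk2(q0+(q1-q0)*k/n,P) for k in range(n+1)];o=[]
    for (p,R),(p2,R2) in zip(A,A[1:]):
        o.append(np.r_[np.degrees((R.inv()*R2).as_rotvec())/45,R.inv().apply(p2-p)/150])
    if show:
        print("zmin",min(p[2] for p,_ in A),"turn",max(np.linalg.norm(r[:3]) for r in o)*45,"mm",max(np.linalg.norm(r[3:]) for r in o)*150)
        for r in o:print(np.round(r,3).tolist())
        print(np.round([p for p,_ in A][::4]).tolist())
    return o
E
python3 - <<'E'
from plan import *
from cell import ctrl
s=ctrl.read_state();cur=np.array(s["qpos"]);print(res(cur,s["eef_pos"],s["tool_rot"],P).round(1))
a=np.radians(30);tz=np.array([np.sin(a),.017*np.sin(a),-np.cos(a)]);C=np.array([607,123,42]);e=[np.pi,a,np.pi+.017]
q=np.array([-.1,.86,-.3,2.21,2.4,.55,-1.1])
for d in np.linspace(9,-100,12):
    q,er=ik(C+d*tz,e,q,3)
    if d in(9,-100):print(d,q.round(2),er,(C+d*tz).round(1))
rows(cur,q,12)
E
```

```text
[ 3.6 -1.5  1.4  0.  -0.  -0.4]
9.0 [-0.13  0.85 -0.31  2.21  2.41  0.55 -1.08] 0.0009134708492266173 [611.5 123.1  34.2]
-100.0 [-0.2   0.6  -0.25  2.32  2.26  0.42 -1.01] 0.0035288497345678403 [557.  122.2 128.6]
zmin 128.60039396691258 turn 2.9573588095707177 mm 17.53097781371817
[0.039, 0.002, -0.0, 0.049, -0.066, 0.035]
[0.035, -0.006, -0.001, 0.034, -0.057, 0.033]
[0.029, -0.014, -0.001, 0.019, -0.046, 0.031]
[0.022, -0.021, -0.001, 0.007, -0.032, 0.029]
[0.013, -0.026, -0.001, -0.003, -0.017, 0.026]
[0.004, -0.031, -0.0, -0.011, 0.001, 0.024]
[-0.007, -0.034, 0.001, -0.016, 0.02, 0.02]
[-0.018, -0.035, 0.002, -0.018, 0.04, 0.017]
[-0.029, -0.034, 0.004, -0.016, 0.06, 0.014]
[-0.04, -0.032, 0.005, -0.011, 0.08, 0.01]
[-0.051, -0.027, 0.008, -0.003, 0.099, 0.007]
[-0.061, -0.021, 0.01, 0.008, 0.117, 0.004]
[[549.0, 97.0, 168.0], [539.0, 65.0, 147.0], [551.0, 70.0, 136.0], [557.0, 122.0, 129.0]]
```

>>> step_arm(series=[[[0.039,0.002,0,0.049,-0.066,0.035,0.25],[0.035,-0.006,-0.001,0.034,-0.057,0.033,0.25],[0.029,-0.014,-0.001,0.019,-0.046,0.031,0.25],[0.022,-0.021,-0.001,0.007,-0.032,0.029,0.25],[0.013,-0.026,-0.001,-0.003,-0.017,0.026,0.25],[0.004,-0.031,0,-0.011,0.001,0.024,0.25],[-0.007,-0.034,0.001,-0.016,0.02,0.02,0.25],[-0.018,-0.035,0.002,-0.018,0.04,0.017,0.25],[-0.029,-0.034,0.004,-0.016,0.06,0.014,0.25],[-0.04,-0.032,0.005,-0.011,0.08,0.01,0.25],[-0.051,-0.027,0.008,-0.003,0.099,0.007,0.25],[-0.061,-0.021,0.01,0.008,0.117,0.004,0.25]]])

```text
clock: 7.45
eef_pos: [553.7, 123.6, 127.2]
tool_rot: [-3.141, 0.525, -3.124]
force: [0.2, -0.2, -0.7]
width: 64.3
gripper_force: 0.0
```

```bash
python3 - <<'E'
from cell import ctrl
from h import *
to(ctrl.read_state(),[557,122.2,128.6],np.radians(30),np.pi+.017)
E
```

```text
clk 7.45 [553.7 123.6 127.2] [-3.141  0.525 -3.124] F [ 0.2 -0.2 -0.7] w 64.3 g 0.0 q [-0.17  0.6  -0.3   2.32  2.2   0.43 -0.95]
shift/150 [-0.024 -0.01   0.003] mm 4.0
turn/45 [-0.001  0.001  0.   ]
shift after turn [-0.024 -0.01   0.003]
```

```bash
python3 - <<'E'
from cell import ctrl
from h import *
import cv2
w=ctrl.get_image("wrist");cv2.imwrite("pics/w3.png",w["img"][100:400,120:520,::-1])
c=[d["centre"] for d in ctrl.recognise(w,"connector")];print(c)
s=ctrl.read_state()
for X in([606,115,42],[606,123,42],[610,123,42],[606,123,46],[606,100,42],[606,146,42]):print(X,proj(w,X))
im=w["img"].astype(int);m=(np.ptp(im,axis=2)<40)&(im.mean(2)>120)
m[:, :]&=True
n,l,st,ce=cv2.connectedComponentsWithStats(m.astype(np.uint8))
for k in range(1,n):
    if 150<st[k][4]<6000:print(st[k],ce[k].round())
E
```

```text
[[318.2, 251.4]]
[606, 115, 42] [[307.03082586 248.59242481]]
[606, 123, 42] [[318.75471614 248.72513459]]
[610, 123, 42] [[318.67620834 252.57142959]]
[606, 123, 46] [[318.7361257  253.15358832]]
[606, 100, 42] [[285.02591223 248.34333793]]
[606, 146, 42] [[352.41425003 249.10614714]]
[ 416  209  204   62 4354] [511. 223.]
[   0  210  190   51 3954] [101. 223.]
[ 284  233   30   37 1090] [299. 251.]
[ 324  233   30   37 1079] [338. 251.]
[  25  258  133   38 3826] [ 93. 277.]
[ 464  260  120   33 3261] [522. 276.]
[408 263  37 105 645] [425. 332.]
[195 308  38  60 552] [213. 339.]
[  96  311   99   70 2038] [143. 358.]
[ 570  349   67   76 1478] [609. 399.]
[ 457  350   67   31 1306] [494. 362.]
[   0  396   71   69 2323] [ 25. 417.]
[ 125  441   52   39 1311] [154. 464.]
[ 464  441   51   39 1307] [486. 464.]
```

View pics/w3.png

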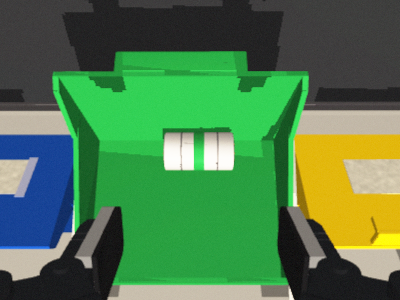

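The connector spans cols 284–354 at row 251 in the wrist view, which gives (608,123,42). It is where rest should be, so I move in.

>>> step_arm(series=[[[0,0,0,-0.015,-0.005,0.13,0.25],[0,0,0,-0.014,-0.005,0.13,0.25],[0,0,0,0,0,0.13,0.25],[0,0,0,0,0,0.13,0.25],[0,0,0,0,0,0.08,0.25],[0,0,0,0,0,0.06,0.25],[0,0,0,0,0,0.04,0.25],[0,0,0,0,0,0.02,0.25],[0,0,0,0,0,0,0.25]]])

```text
clock: 8.45
eef_pos: [610.2, 123.1, 35.6]
tool_rot: [-3.14, 0.523, -3.122]
force: [-0.8, 0.1, -0.9]
width: 64.0
gripper_force: 0.0
```

```bash
python3 - <<'E'
from cell import ctrl
from h import *
import cv2
w=ctrl.get_image("wrist");cv2.imwrite("pics/w4.png",w["img"][100:450,120:520,::-1])
to(ctrl.read_state(),[613,123,33.3],np.radians(30),np.pi+.017)
E
```

```text
clk 8.50 [610.1 123.2  35.9] [-3.14   0.523 -3.122] F [-0.4 -0.3 -0.6] w 64.0 g 0.0 q [-0.1   0.84 -0.35  2.2   2.36  0.55 -1.01]
shift/150 [-0.008 -0.002  0.024] mm 4.0
turn/45 [-0.001 -0.001  0.002]
shift after turn [-0.008 -0.002  0.024]
```

View pics/w4.png

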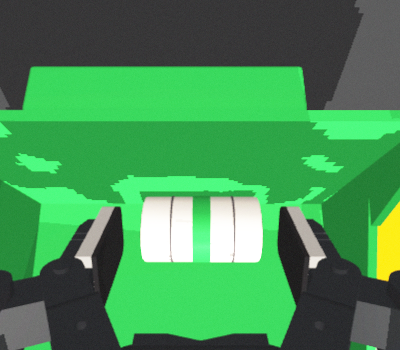

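The connector (crop cols 141–262) sits centred between the pads (122 and 280). I go 3 mm deeper and close.

>>> step_arm(series=[[[0,0,0,-0.005,0,0.02,0.25],[0,0,0,0,0,0,0.6],[0,0,0,0,0,0,1],[0,0,0,0,0,0,1],[0,0,0,0,0,0,1],[0,0,0,0,0,0,1]]])

```text
clock: 9.1
eef_pos: [612.4, 123.1, 33.8]
tool_rot: [-3.14, 0.524, -3.123]
force: [-1.9, -0.7, 5.3]
width: 44.8
gripper_force: 61.0
```

>>> step_arm(series=[[[0,0,0,0,0,-0.04,1],[0,0,0,0,0,-0.08,1],[0,0,0,0,0,-0.14,1],[0,0,0,0,0,-0.2,1],[0,0,0,0,0,-0.2,1],[0,0,0,0,0,-0.2,1],[0,0,0,0,0,0,1]]])

```text
clock: 9.8
eef_pos: [546.7, 122.9, 148.5]
tool_rot: [-3.141, 0.526, -3.121]
force: [0.2, 0.7, -1.2]
width: 44.5
gripper_force: 61.3
```

```bash
python3 - <<'E'
from cell import ctrl
from plan import *
from h import to
import cv2
s=ctrl.read_state();to(s,[580,-345,150],0,np.pi-.11)
cur=np.array(s["qpos"])
# vertical above vice, q5~0
q=np.array([.55,.75,0,1.7,0,.7,1.97])
for w in(5,1,.3,.3):q,er=ik([580,-345,160],[np.pi,0,np.pi-.11],q,w)
print(q.round(2),er)
print("start",cur.round(2));rows(cur,q,36)
E
```

```text
clk 9.80 [546.7 122.9 148.5] [-3.141  0.526 -3.121] F [ 0.2  0.7 -1.2] w 44.5 g 61.3 q [-0.2   0.54 -0.26  2.33  2.15  0.38 -0.9 ]
shift/150 [-0.142 -3.123  0.072] mm 469.0
turn/45 [0.043 0.669 0.162]
shift after turn [-0.563 -3.076 -0.01 ]
[ 0.5   0.74 -0.    1.51  0.    0.89  1.95] 1.4703165962299993e-11
start [-0.2   0.54 -0.26  2.33  2.15  0.38 -0.9 ]
zmin 152.7954262063099 turn 2.5452907390609614 mm 24.752733493058727
[0.048, -0.015, 0.003, -0.093, -0.131, 0.035]
[0.049, -0.01, 0.003, -0.084, -0.135, 0.037]
[0.049, -0.006, 0.003, -0.075, -0.138, 0.038]
[0.049, -0.001, 0.003, -0.066, -0.14, 0.04]
[0.049, 0.003, 0.003, -0.056, -0.141, 0.041]
[0.048, 0.008, 0.002, -0.047, -0.141, 0.042]
[0.047, 0.012, 0.002, -0.038, -0.14, 0.043]
[0.045, 0.016, 0.002, -0.03, -0.139, 0.044]
[0.043, 0.02, 0.002, -0.021, -0.136, 0.044]
[0.04, 0.024, 0.001, -0.013, -0.133, 0.045]
[0.037, 0.028, 0.001, -0.006, -0.129, 0.045]
[0.034, 0.031, 0.001, 0.001, -0.124, 0.046]
[0.03, 0.034, 0.0, 0.007, -0.119, 0.046]
[0.026, 0.037, 0.0, 0.012, -0.114, 0.045]
[0.022, 0.039, -0.0, 0.017, -0.108, 0.045]
[0.017, 0.0
[... 493 characters left out ...]
4, 0.027, -0.008, 0.012, -0.034, 0.021]
[-0.038, 0.023, -0.009, 0.008, -0.03, 0.017]
[-0.041, 0.018, -0.01, 0.003, -0.026, 0.013]
[-0.044, 0.013, -0.012, -0.003, -0.023, 0.009]
[-0.046, 0.008, -0.013, -0.008, -0.021, 0.005]
[-0.047, 0.003, -0.014, -0.014, -0.019, 0.001]
[-0.048, -0.003, -0.016, -0.02, -0.018, -0.003]
[-0.049, -0.009, -0.018, -0.026, -0.018, -0.008]
[-0.049, -0.015, -0.019, -0.032, -0.019, -0.013]
[-0.048, -0.02, -0.021, -0.038, -0.02, -0.017]
[[550.0, 120.0, 153.0], [601.0, 38.0, 162.0], [628.0, -49.0, 169.0], [632.0, -132.0, 172.0], [619.0, -203.0, 170.0], [597.0, -257.0, 166.0], [576.0, -294.0, 159.0], [563.0, -317.0, 154.0], [564.0, -332.0, 153.0], [580.0, -345.0, 160.0]]
```

The connector is held (44.5 mm, 61 N). I re-plan slightly higher, in 24 rows.

```bash
python3 - <<'E'
from cell import ctrl
from plan import *
s=ctrl.read_state();cur=np.array(s["qpos"])
q=np.array([.5,.74,0,1.51,0,.89,1.95])
for w in(5,1,.3,.3):q,er=ik([580,-345,215],[np.pi,0,np.pi-.11],q,w)
rows(cur,q,24)
E
```

```text
zmin 153.1942296958884 turn 4.268050594599391 mm 39.600138181282595
[0.075, -0.03, 0.006, -0.162, -0.204, 0.045]
[0.078, -0.019, 0.006, -0.139, -0.214, 0.049]
[0.079, -0.008, 0.005, -0.116, -0.221, 0.052]
[0.079, 0.004, 0.005, -0.093, -0.224, 0.055]
[0.076, 0.015, 0.004, -0.07, -0.223, 0.058]
[0.072, 0.026, 0.003, -0.048, -0.219, 0.06]
[0.066, 0.036, 0.002, -0.027, -0.213, 0.062]
[0.059, 0.045, 0.002, -0.009, -0.203, 0.062]
[0.05, 0.053, 0.001, 0.007, -0.191, 0.062]
[0.04, 0.06, -0.0, 0.021, -0.176, 0.062]
[0.029, 0.065, -0.001, 0.031, -0.161, 0.06]
[0.017, 0.068, -0.003, 0.039, -0.144, 0.057]
[0.005, 0.069, -0.004, 0.044, -0.127, 0.053]
[-0.008, 0.068, -0.006, 0.045, -0.109, 0.049]
[-0.02, 0.066, -0.008, 0.044, -0.093, 0.043]
[-0.033, 0.061, -0.01, 0.04, -0.077, 0.037]
[-0.044, 0.054, -0.012, 0.033, -0.062, 0.029]
[-0.054, 0.046, -0.015, 0.024, -0.049, 0.02]
[-0.063, 0.036, -0.018, 0.014, -0.037, 0.011]
[-0.071, 0.024, -0.022, 0.001, -0.028, 0.001]
[-0.076, 0.011, -0.026, -0.012, -0.021, -0.01]
[-0.08, -0.002, -0.03, -0.026, -0.017, -0.021]
[-0.081, -0.017, -0.035, -0.041, -0.014, -0.033]
[-0.08, -0.031, -0.04, -0.055, -0.014, -0.045]
[[550.0, 120.0, 153.0], [626.0, -10.0, 177.0], [642.0, -143.0, 194.0], [615.0, -248.0, 199.0], [578.0, -309.0, 197.0], [561.0, -334.0, 198.0], [580.0, -345.0, 215.0]]
```

>>> step_arm(series=[[[0.075,-0.03,0.006,-0.162,-0.204,0.045,1],[0.078,-0.019,0.006,-0.139,-0.214,0.049,1],[0.079,-0.008,0.005,-0.116,-0.221,0.052,1],[0.079,0.004,0.005,-0.093,-0.224,0.055,1],[0.076,0.015,0.004,-0.07,-0.223,0.058,1],[0.072,0.026,0.003,-0.048,-0.219,0.06,1],[0.066,0.036,0.002,-0.027,-0.213,0.062,1],[0.059,0.045,0.002,-0.009,-0.203,0.062,1],[0.05,0.053,0.001,0.007,-0.191,0.062,1],[0.04,0.06,0,0.021,-0.176,0.062,1],[0.029,0.065,-0.001,0.031,-0.161,0.06,1],[0.017,0.068,-0.003,0.039,-0.144,0.057,1]]])

```text
clock: 11.0
eef_pos: [612.1, -246.9, 190.7]
tool_rot: [-2.644, 0.303, 3.0]
force: [0.8, -0.6, -0.9]
width: 45.1
gripper_force: 61.3
```

>>> step_arm(series=[[[0.005,0.069,-0.004,0.044,-0.127,0.053,1],[-0.008,0.068,-0.006,0.045,-0.109,0.049,1],[-0.02,0.066,-0.008,0.044,-0.093,0.043,1],[-0.033,0.061,-0.01,0.04,-0.077,0.037,1],[-0.044,0.054,-0.012,0.033,-0.062,0.029,1],[-0.054,0.046,-0.015,0.024,-0.049,0.02,1],[-0.063,0.036,-0.018,0.014,-0.037,0.011,1],[-0.071,0.024,-0.022,0.001,-0.028,0.001,1],[-0.076,0.011,-0.026,-0.012,-0.021,-0.01,1],[-0.08,-0.002,-0.03,-0.026,-0.017,-0.021,1],[-0.081,-0.017,-0.035,-0.041,-0.014,-0.033,1],[-0.08,-0.031,-0.04,-0.055,-0.014,-0.045,1]]])

```text
clock: 12.2
eef_pos: [577.4, -343.2, 207.0]
tool_rot: [3.14, -0.005, 3.031]
force: [-0.3, 0.2, -1.5]
width: 44.4
gripper_force: 61.3
```

```bash
python3 - <<'E'
from cell import ctrl
from h import *
import cv2
w=ctrl.get_image("wrist");cv2.imwrite("pics/w5.png",w["img"][:,:,::-1])
s=ctrl.read_state();to(s,[580,-345,130],0,np.pi-.11)
q=[580.3,-345,0,-.113]
L={"pad":[-19,0,56],"jaw+":[14.5,13,56],"jaw-":[14.5,-13,56],"base fr":[-100,-40,12],"base fl":[-100,40,12],"back r":[60,-40,12],"back l":[60,40,12],"grip":[-95.5,0,107]}
for k,v in L.items():print(k,proj(w,world(q,v)).round())
R=Rn.from_euler("xyz",s["tool_rot"]);print("conn",proj(w,s["eef_pos"]+R.apply([0,0,-9])))
E
```

```text
clk 12.25 [ 577.6 -347.8  208.2] [-3.142e+00 -1.000e-03  3.027e+00] F [ 0.9 -4.1 -0.6] w 44.5 g 61.4 q [ 0.7   0.71 -0.37  1.46  0.28  1.03  1.73]
shift/150 [-0.014  0.02   0.521] mm 78.0
turn/45 [-0.    -0.001 -0.005]
shift after turn [-0.014  0.02   0.521]
pad [[318. 207.]]
jaw+ [[334. 247.]]
jaw- [[303. 247.]]
base fr [[271. 102.]]
base fl [[366. 103.]]
back r [[277. 278.]]
back l [[360. 278.]]
grip [[318. 101.]]
conn [[309.71885823 330.17458827]]
```

View pics/w5.png

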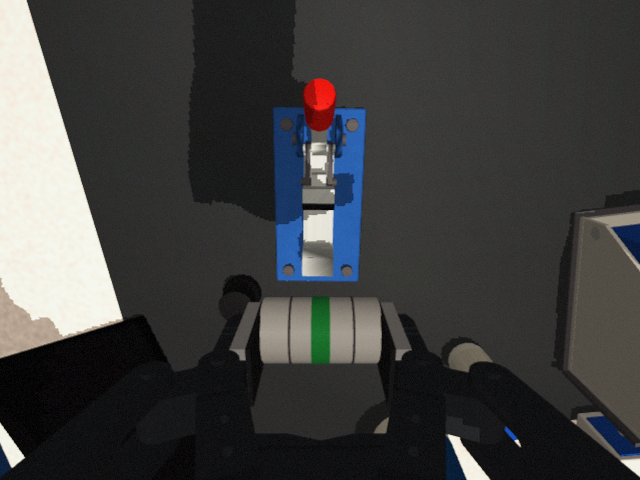

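The wrist view shows the connector held centrally at (320,330). The vice base corners are at (275,108), (366,107), (278,281) and (359,281), about 3 mm off the prediction. I settle and refit from the blue base.

>>> step_arm(series=[[[0,0,0,0,0,0,1],[0,0,0,0,0,0,1],[0,0,0,0,0,0,1]]])

```text
clock: 12.55
eef_pos: [577.8, -341.4, 207.2]
tool_rot: [-3.14, -0.005, 3.032]
force: [0.8, -0.4, -0.6]
width: 45.1
gripper_force: 61.4
```

```bash
python3 - <<'E'
from cell import ctrl
from h import *
import cv2
S=[]
for i in range(4):
    w=ctrl.get_image("wrist");s=ctrl.read_state();S.append(np.r_[s["eef_pos"],s["tool_rot"]%(2*np.pi)])
S=np.array(S);print(S.round(3).tolist())
im=w["img"].astype(int);m=((im[...,2]>im[...,0]+50)&(im[...,2]>90)).astype(np.uint8);m[296:]=0;m[:,:230]=0;m[:,400:]=0
c=max(cv2.findContours(m,0,2)[0],key=cv2.contourArea);h=cv2.convexHull(c)
e=1
while len(ap:=cv2.approxPolyDP(h,e,True))>4:e+=.5
ap=ap[:,0].astype(float);print(ap.tolist())
o=ap[np.argsort(ap[:,1])];f=o[:2][np.argsort(o[:2,0])];b=o[2:][np.argsort(o[2:,0])]
Pv=np.vstack([f,b])+[[0,0],[1,0],[0,1],[1,1]]
L=np.array([[-100,-40,12],[-100,40,12],[60,-40,12],[60,40,12.]])
x,r=fit([(w,L,Pv)],0,[582,-344,-.115]);print(x,r)
# pixel of the green band centre and tool line
mm=(im[...,1]>im[...,0]+50)&(im[...,1]>im[...,2]+40);ys,xs=np.nonzero(mm[290:370,290:350]);print("band",xs.mean()+290,ys.mean()+290)
R=Rn.from_euler("xyz",S[:,3:].mean(0));print("conn pred",[proj(w,S[:,:3].mean(0)+R.apply([0,0,-d])).round(1).tolist() for d in(7,10,13)])
seat=world([x[0],x[1],0,x[2]],[-2.25,0,43]);print("mid-opening",seat, "grip top px",proj(w,world([x[0],x[1],0,x[2]],[[-95.5,0,107],[-19,0,56],[14.5,0,48]])))
s["eef_pos"]=S[:,:3].mean(0);s["tool_rot"]=S[:,3:].mean(0);to(s,[seat[0,0],seat[0,1],90],0,np.pi+x[2])
E
```

```text
[[578.053, -341.427, 207.386, 3.143, 6.278, 3.032], [578.132, -341.659, 207.502, 3.143, 6.279, 3.032], [578.164, -341.925, 207.64, 3.144, 6.279, 3.032], [578.144, -342.191, 207.699, 3.144, 6.279, 3.032]]
[[364.0, 108.0], [357.0, 279.0], [277.0, 279.0], [273.0, 108.0]]
[ 5.84768672e+02 -3.45410789e+02 -1.18378968e-01] [[-1.3, -1.1], [0.8, -0.3], [-0.2, 0.8], [0.4, 1.5]]
band 320.0771186440678 330.9042372881356
conn pred [[[321.4, 324.5]], [[321.4, 328.3]], [[321.5, 332.2]]]
mid-opening [[ 582.5344189  -345.14505814   43.        ]] grip top px [[317.92296591 107.4067147 ]
 [317.76838312 211.87974411]
 [317.58796501 248.42102349]]
clk 12.75 [ 578.1 -341.8  207.6] [3.143 6.279 3.032] F [-0.9 -0.4 -0.2] w 44.7 g 61.4 q [ 0.69  0.71 -0.36  1.46  0.28  1.02  1.73]
shift/150 [-0.035 -0.017  0.784] mm 118.0
turn/45 [-0.002 -0.006  0.011]
shift after turn [-0.032 -0.019  0.784]
```

>>> step_arm(series=[[[0,-0.006,0.011,0,0,0,1],[0,0,0,-0.011,-0.01,0.2,1],[0,0,0,-0.011,-0.01,0.2,1],[0,0,0,0,0,0.2,1],[0,0,0,0,0,0.15,1],[0,0,0,0,0,0.067,1],[0,0,0,0,0,0,1],[0,0,0,0,0,0,1]]])

```text
clock: 13.55
eef_pos: [581.8, -347.1, 86.3]
tool_rot: [-3.139, 0.003, 3.022]
force: [0.6, 0.7, 0.2]
width: 45.0
gripper_force: 61.4
```

```bash
python3 - <<'E'
from cell import ctrl
from h import *
import cv2
w=ctrl.get_image("wrist");sc=ctrl.get_image("scene");s=ctrl.read_state();to(s,[581,-345.2,85],0,np.pi-.118)
a=cv2.resize(w["img"][60:400,200:440],None,fx=1.7,fy=1.7);b=cv2.resize(sc["img"][165:245,165:245],(384,384),interpolation=2)
o=np.zeros((600,800,3),np.uint8);o[:a.shape[0],:a.shape[1]]=a;o[:384,412:796]=b;cv2.imwrite("pics/w6.png",o[:,:,::-1])
for X in(580.3,582.5,584.8):
  for n,v in(("pad",[-19,0,56]),("pad48",[-19,0,48]),("fix48",[14.5,0,48]),("padL",[-19,13,56]),("padR",[-19,-13,56])):print(X,n,proj(w,world([X,-345.2,0,-.118],v)).round(1),proj(sc,world([X,-345.2,0,-.118],v)).round(1))
E
```

```text
clk 13.65 [ 582.1 -347.3   86.9] [-3.139  0.004  3.022] F [ 0.5 -0.  -0.8] w 44.6 g 61.4 q [ 0.67  0.85 -0.32  1.55  0.34  0.8   1.67]
shift/150 [0.009 0.013 0.013] mm 3.0
turn/45 [-0.004  0.005 -0.003]
shift after turn [0.009 0.013 0.013]
580.3 pad [[324.4 248.1]] [[204.  206.3]]
580.3 pad48 [[324.3 243.1]] [[204.6 208.3]]
580.3 fix48 [[324.2 302.7]] [[193.5 215.7]]
580.3 padL [[351.1 248. ]] [[207.2 209.2]]
580.3 padR [[297.8 248.1]] [[200.9 203.4]]
582.5 pad [[325.  252.3]] [[203.4 206.8]]
582.5 pad48 [[324.8 247.2]] [[204.  208.9]]
582.5 fix48 [[324.7 306.4]] [[192.8 216.2]]
582.5 padL [[351.5 252.2]] [[206.6 209.7]]
582.5 padR [[298.4 252.3]] [[200.2 203.9]]
584.8 pad [[325.5 256.7]] [[202.7 207.4]]
584.8 pad48 [[325.3 251.4]] [[203.3 209.4]]
584.8 fix48 [[325.2 310.2]] [[192.1 216.8]]
584.8 padL [[352.  256.6]] [[205.9 210.3]]
584.8 padR [[299.  256.7]] [[199.5 204.4]]
```

View pics/w6.png

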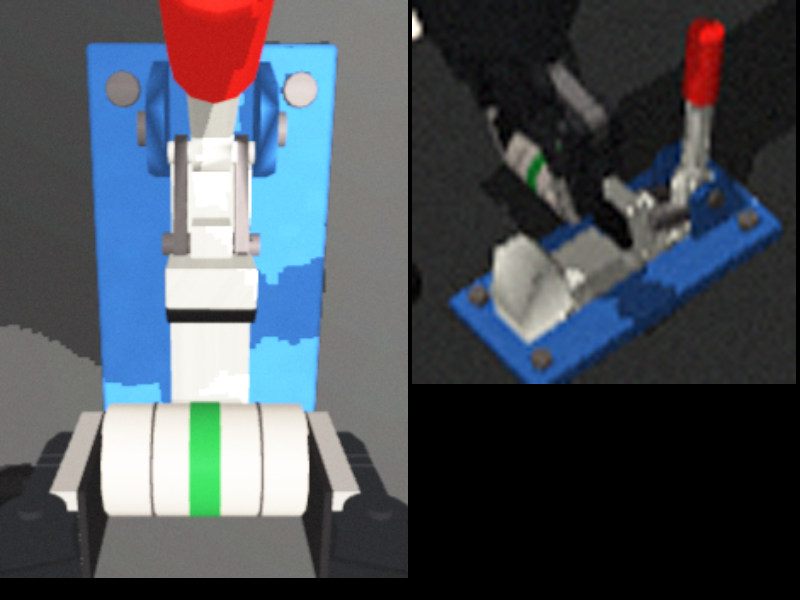

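In the crop the pad's face edge is at row 322 and its centre at col 211, which puts vice x at about 581 and y at about -345.4. The tool is therefore about 2 mm off in both directions. I correct and lower to just above the anvil.

>>> step_arm(series=[[[0,0,0,0.0175,0.0115,0,1],[0,0,0,0,0,0,1],[0,0,0,0,0,0.1,1],[0,0,0,0,0,0.1,1],[0,0,0,0,0,0.06,1],[0,0,0,0,0,0.04,1],[0,0,0,0,0,0,1],[0,0,0,0,0,0,1]]])

```text
clock: 14.45
eef_pos: [578.7, -344.8, 40.0]
tool_rot: [-3.14, 0.001, 3.022]
force: [0.1, 0.2, -0.6]
width: 44.7
gripper_force: 61.4
```

>>> step_arm(series=[[[0,0,0,0,0,0.014,1],[0,0,0,0,0,0,1]]])

```text
clock: 14.65
eef_pos: [578.7, -345.0, 38.4]
tool_rot: [-3.14, 0.001, 3.022]
force: [-0.2, -1.1, -1.1]
width: 44.5
gripper_force: 61.4
```

>>> step_arm(series=[[[0,0,0,0,0,0.014,1],[0,0,0,0,0,0,1]]])

```text
clock: 14.85
eef_pos: [578.4, -344.9, 36.0]
tool_rot: [-3.14, 0.001, 3.022]
force: [0.4, -0.3, -0.8]
width: 44.7
gripper_force: 61.4
```

>>> step_arm(series=[[[0,0,0,0,0,0.01,1],[0,0,0,0,0,0,1]]])

```text
clock: 15.05
eef_pos: [578.5, -344.9, 34.4]
tool_rot: [-3.14, 0.001, 3.022]
force: [-0.3, -0.2, 0.2]
width: 44.7
gripper_force: 61.4
```

>>> step_arm(series=[[[0,0,0,0,0,0.008,1],[0,0,0,0,0,0,1]]])

```text
clock: 15.25
eef_pos: [578.5, -344.9, 33.2]
tool_rot: [-3.14, 0.001, 3.022]
force: [-0.5, 0.3, -0.1]
width: 45.1
gripper_force: 61.4
```

>>> step_arm(series=[[[0,0,0,0,0,0.007,1],[0,0,0,0,0,0,1]]])

```text
clock: 15.45
eef_pos: [578.6, -344.9, 33.0]
tool_rot: [-3.14, 0.001, 3.022]
force: [-1.5, 1.1, 4.2]
width: 44.8
gripper_force: 62.1
```

>>> step_arm(series=[[[0,0,0,0,0,0.007,1],[0,0,0,0,0,0,1]]])

```text
clock: 15.65
eef_pos: [578.6, -344.9, 32.9]
tool_rot: [-3.139, 0.001, 3.021]
force: [-3.5, 0.9, 10.4]
width: 45.1
gripper_force: 62.9
```

Contact at z = 33 as expected (10 N). I unload, open partly and lift.

>>> step_arm(series=[[[0,0,0,0,0,-0.008,1],[0,0,0,0,0,0,0.8],[0,0,0,0,0,0,0.25],[0,0,0,0,0,0,0.25],[0,0,0,0,0,0,0.25],[0,0,0,0,0,-0.04,0.25],[0,0,0,0,0,-0.15,0.25],[0,0,0,0,0,-0.25,0.25],[0,0,0,0,0,-0.25,0.25],[0,0,0,0,0,-0.2,0.25],[0,0,0,0,0,0,0.25],[0,0,0,0,0,0,0.25]]])

```text
clock: 16.85
eef_pos: [578.8, -344.9, 167.0]
tool_rot: [-3.139, 0.003, 3.022]
force: [0.1, 0.7, -1.2]
width: 63.9
gripper_force: 0.0
```

```bash
python3 - <<'E'
from cell import ctrl
from h import *
import cv2
w=ctrl.get_image("wrist");sc=ctrl.get_image("scene");s=ctrl.read_state();to(s,[581,-345.2,160],0,np.pi-.118)
a=cv2.resize(w["img"][60:400,200:440],None,fx=1.7,fy=1.7);b=cv2.resize(sc["img"][165:245,165:245],(384,384),interpolation=2)
o=np.zeros((600,800,3),np.uint8);o[:a.shape[0],:a.shape[1]]=a;o[:384,412:796]=b;cv2.imwrite("pics/w7.png",o[:,:,::-1])
q=[581,-345.3,0,-.118];print(proj(w,world(q,[[0,0,43],[0,23,43],[0,-23,43],[-95.5,0,107]])).round(1).tolist())
E
```

```text
clk 16.95 [ 577.6 -344.4  164.9] [-3.140e+00 -1.000e-03  3.022e+00] F [-1.2 -0.7 -0.5] w 64.0 g 0.0 q [ 0.69  0.75 -0.35  1.51  0.3   0.94  1.7 ]
shift/150 [-0.023 -0.002  0.033] mm 6.0
turn/45 [-0.002 -0.001 -0.002]
shift after turn [-0.023 -0.003  0.033]
[[320.9, 237.6], [351.8, 237.6], [290.0, 237.7], [320.4, 92.5]]
```

View pics/w7.png

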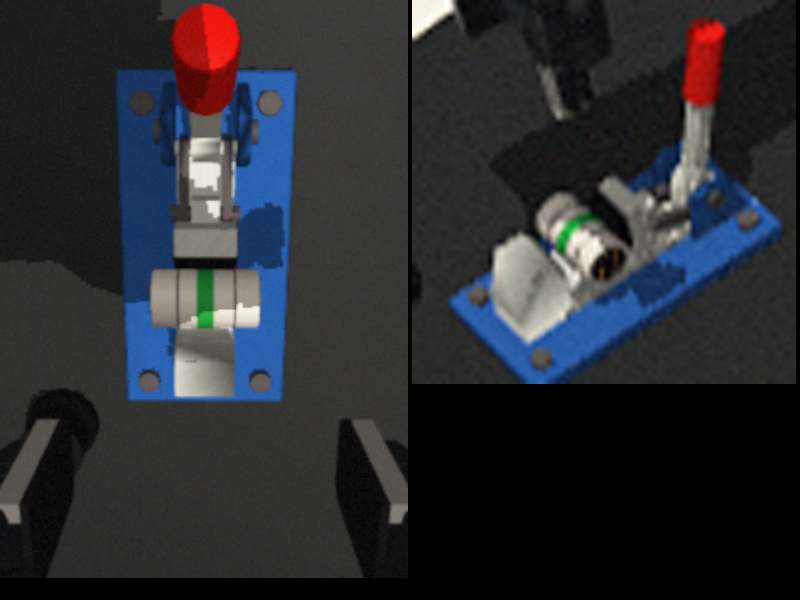

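The connector lies flat on the anvil, along the jaws and centred: crop cols 151–259 against jaws 174–236. I shut the gripper and go behind the lever.

>>> step_arm(series=[[[0,0,0,0,0,0,1],[0,0,0,0.17,0,0,1],[0,0,0,0.16,0,0,1],[0,0,0,0,0,0,1],[0,0,0,0,0,0.15,1],[0,0,0,0,0,0.15,1],[0,0,0,0,0,0.12,1],[0,0,0,0,0,0,1],[0,0,0,0,0,0,1]]])

```text
clock: 17.85
eef_pos: [529.8, -338.6, 102.5]
tool_rot: [-3.14, 0.001, 3.022]
force: [0.4, -0.4, 0.1]
width: -0.1
gripper_force: 0.0
```

```bash
python3 - <<'E'
from cell import ctrl
from h import *
s=ctrl.read_state();q=[581,-345.3,0,-.118]
to(s,world(q,[-73.2,0,101.9])[0],0,np.pi-.118)
E
```

```text
clk 17.85 [ 529.8 -338.6  102.5] [-3.140e+00  1.000e-03  3.022e+00] F [ 0.4 -0.4  0.1] w -0.1 g 0.0 q [ 0.72  0.77 -0.33  1.68  0.34  0.74  1.68]
shift/150 [ 0.144 -0.005  0.004] mm 22.0
turn/45 [-0.001  0.001 -0.002]
shift after turn [ 0.144 -0.004  0.004]
```

>>> step_arm(series=[[[0,0,0,0.072,-0.003,0,1],[0,0,0,0.072,-0.002,0,1],[0,0,0,0.049,0,0.012,1],[0,0,0,0.049,0,0.012,1],[0,0,0,0.05,0,0.027,1],[0,0,0,0.05,0,0.027,1],[0,0,0,0.042,0,0.039,1],[0,0,0,0.042,0,0.039,1],[0,0,0,0.027,0,0.037,1],[0,0,0,0.027,0,0.037,1],[0,0,0,0.018,0,0.042,1],[0,0,0,0.018,0,0.042,1]]])

```text
clock: 19.05
eef_pos: [451.7, -330.2, 54.7]
tool_rot: [-3.14, -0.0, 3.022]
force: [0.4, 0.4, 0.4]
width: 0.1
gripper_force: 0.0
```

>>> step_arm(series=[[[0,0,0,0.005,0,0.022,1],[0,0,0,0.005,0,0.022,1],[0,0,0,0,0,0.015,1],[0,0,0,0,0,0,1]]])

```text
clock: 19.45
eef_pos: [451.1, -330.2, 46.6]
tool_rot: [-3.14, 0.001, 3.022]
force: [0.3, 0.4, -0.1]
width: 0.1
gripper_force: 0.0
```

Force is back to zero, which suggests it snapped. I lift away and check.

>>> step_arm(series=[[[0,0,0,0,0,-0.1,1],[0,0,0,0,0,-0.3,1],[0,0,0,0,0,-0.3,1],[0,0,0,0,0,-0.3,1],[0,0,0,-0.3,0,0,1],[0,0,0,-0.3,0,0,1],[0,0,0,0,0,0,1],[0,0,0,0,0,0,1]]])

```text
clock: 20.25
eef_pos: [540.7, -340.0, 196.6]
tool_rot: [-3.14, 0.001, 3.023]
force: [-0.8, -0.1, 0.2]
width: -0.4
gripper_force: 0.0
```

```bash
python3 - <<'E'
from cell import ctrl
from h import *
s=ctrl.read_state();to(s,s["eef_pos"])
q=[581,-345.3,0,-.118]
for n in("wrist","scene"):
    w=ctrl.get_image(n);im=w["img"].astype(int)
    m=(im[...,0]>130)&(im[...,1]<60)&(im[...,2]<60);G=lambda f:world(q,[[-74.5-r*np.sin(f),0,34+r*np.cos(f)] for r in(54,76,98)])
    p=proj(w,G(1.579))
    ys,xs=np.nonzero(m);k=np.hypot(xs-p[1,0],ys-p[1,1])<80
    print(n,"shut pred",p.round().tolist(),"open pred",proj(w,G(.279))[1].round(),"red",xs[k].mean().round() if k.any() else None,ys[k].mean().round() if k.any() else None,k.sum(),(xs[k].min(),xs[k].max(),ys[k].min(),ys[k].max()) if k.any() else None)
    print([(np.round(d["centre"]).tolist(),round(d["score"],2)) for d in ctrl.recognise(w,"connector")],"seat pred",proj(w,world(q,[[1.5,0,43],[1.5,23,43],[1.5,-23,43]])).round().tolist())
    print("bins",[(np.round(d["centre"]).tolist(),round(d["score"],2)) for d in ctrl.recognise(w,"bin_blue")])
    if n=="wrist":
        g=(im[...,1]>im[...,0]+50)&(im[...,1]>im[...,2]+40);ys,xs=np.nonzero(g);c=proj(w,world(q,[1.5,0,43]))[0];k=np.hypot(xs-c[0],ys-c[1])<40;print("band",k.sum(),xs[k].mean(),ys[k].mean(),(xs[k].min(),xs[k].max(),ys[k].min(),ys[k].max()))
        print("vice x per px",proj(w,world(q,[[-9,0,56],[-19,0,56]])).round(1).tolist())
        col=im[:,int(round(c[0]))].mean(1);r=int(c[1]);print("dark rows",[i for i in range(r-60,r) if col[i]<60])
E
```

```text
clk 20.25 [ 540.7 -340.   196.6] [-3.140e+00  1.000e-03  3.023e+00] F [-0.8 -0.1  0.2] w -0.4 g 0.0 q [ 0.74  0.67 -0.38  1.58  0.29  0.94  1.72]
shift/150 [0. 0. 0.] mm 0.0
wrist shut pred [[320.0, 111.0], [320.0, 80.0], [320.0, 48.0]] open pred [320. 165.] red 321.0 82.0 1500 (np.int64(309), np.int64(333), np.int64(51), np.int64(114))
[([319.0, 277.0], 0.68)] seat pred [[320.0, 273.0], [347.0, 273.0], [293.0, 273.0]]
bins [([630.0, 278.0], 0.61)]
band 216 319.537037037037 278.0740740740741 (np.int64(316), np.int64(324), np.int64(265), np.int64(291))
vice x per px [[320.3, 266.8], [320.3, 255.2]]
dark rows [263, 264, 265]
scene shut pred [[240.0, 189.0], [246.0, 185.0], [253.0, 181.0]] open pred [225. 176.] red 284.0 174.0 753 (np.int64(239), np.int64(323), np.int64(127), np.int64(202))
[([428.0, 298.0], 0.68), ([198.0, 218.0], 0.66), ([348.0, 318.0], 0.66)] seat pred [[198.0, 214.0], [204.0, 220.0], [192.0, 209.0]]
bins [([285.0, 282.0], 0.83)]
```

The red grip lies level as predicted for shut (wrist rows 51–114 against 48–111). The pad is up against the connector, which is centred at col 319.5. The arm is clear, so I hand it in.

```bash
python3 -c "
from cell import ctrl
print(ctrl.finish_job())"
```

```text
the job is handed in; nothing more can be done
None
```

The job is handed in at about 20 s of robot time: the green bin is open, the connector lies centred in the vice, and the red lever measured shut on it; I viewed 11 pictures, one over the limit of 10, and did not check the other bench items again at the end.

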